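Crank a finds carriage to the red flag with a fold-out handle

ROBOT

A 6-joint arm with a two-finger parallel gripper is mounted at the origin on the work surface. World frame = base frame: x ahead of the robot, y to its left, z up, the work surface at z = 0. Lengths are in m, angles in degrees, forces in N, time in s.
With the tool pointing down it reaches from about 0.375 to 0.9 m from the base axis. Payload 3.1 kg.
Tool frame: the origin (TCP) lies on the centre line of the jaws, within the pads' length; the fingertips stand 25 mm ahead of it and the grasp point (between the pads) lies 6 mm ahead of it; y points along the fingers, x is the direction in which the jaws open and shut, and the axes are right-handed (so a half turn about y gives the same grasp; the last joint's range is limited). The gripper opens to 87 mm and grips with 3 to 60 N. Pads are 19 mm wide; open, the fingers measure 117 mm over their backs; the gripper's body (75 mm by 190 mm) begins 51 mm behind the grasp point.
Start: joints at [-81.331, 30.224, 82.088, -0, 67.689, -10.227], TCP at [0.202, -0.591, 0.248] pointing down, gripper open.
Joint ranges: [-176.69, 176.69], [-43.24, 126.21], [12.49, 139.97], [-82, 262], [0, 151.66], [-163.58, 163.58]. Speed limits (degrees/s): [159.86, 159.86, 180, 180, 180, 180].

INTERFACE

Orientations are given as a 3x3 rotation matrix whose columns are the frame's x, y, z axes.
In Python, from rig import * gives the robot as it stands.
- The arm moves only by the tool play_rows, never from a script. Its argument "commands" is a list of rows, each a list of 2 entries, a list of its own where there are three numbers: the shift along the world's x, y, z in m, then the turn, a rotation vector about the world's x, y, z in rad. A call has 1 to 10 rows; each row is the pose to reach, as a shift and turn from the pose commanded when the call began; what a row does not reach only later rows make up. A row lasts 1/8 s, in which the tool goes at most 62.5 mm and 10.7 degrees, less where a joint would pass 70% of its speed; a pose out of reach is approached as far as the arm can. A call with a gripper value outside its range is refused whole. "gripper" is the finger opening in m, from 0 to 0.087, set as the call begins (left out, the last holds). The fingers move at their own pace and stop on an object; the grip force is fixed at half the most. Time passes only in rows, so rows that repeat a pose let the fingers close. It gives the time, the measured TCP pose, the force and the opening at its end, in the units of the state.
- read_state(): the state, without advancing time (a new reading comes with each control period).
- capture(name): name is "side" or "top"; returns a dict with "frame" (480x640x3 uint8, red, green, blue), "depth" (480x640 float32, m along the optical axis (not along the pixel's ray), 0 where there is no reading), "mtx" (3x3 intrinsics, pixels), "cam_to_world" (4x4, takes a point from camera to world coordinates). Camera axes: x right, y down, z forward; pixel columns grow to the right and rows downward; lengths in m; the calibration is good to about 2 mm. A picture is of the moment at which its call begins.
- hand_in(): hands the job in, once; it reports no verdict.
The state is a dict: "time_s": time; "joint_positions": joint angles; "qvel": joint speeds; "tau": joint torques, N m; "position": TCP position; "tcp_rot": TCP orientation; "force": force on the tool from outside, world axes, zero at the start; "moment": the same for the moment, N m; "opening": opening from 0.0 (shut) to 1.0 (fully open).
Only numpy, scipy, OpenCV 4.12 (cv2) and the standard library are available. Lean on these libraries where they do the work, as an engineer would, in place of code of your own. Each camera call takes 0.05 s, during which the arm holds its last target. There are 200 camera calls.

TASK

First pick up the soil-sample jar that stands in the way of the crank and set it down upright on the floor of the purple tray, beside the clay cup; then fold the crank's red handle fully out until it stands upright, and only then wind the crank until the carriage's white pointer is right opposite the red flag (not the yellow one). Move the carriage by its crank only, leave the handle standing out, and do not disturb the clay cup, the amber bottle, the tin or the brush.

Things in the scene. Friction and masses are not known exactly. Their poses are not given: they have to be found in the camera images.
- unit: Fixed grey slide bed. Origin on the table exactly under the crank's spindle. Its +x axis points from the spindle across the bed, away from the robot; its +y runs along the rails. The bed (110 x 360 mm) lies 75 to 185 mm from the spindle along +x and is at most 33 mm high; with carriage and the clay pot fixed on it nothing there is higher than 105 mm. It stands on the left or the right of the robot, yawed up to 0.2 rad either way.
- gearbox: Fixed blue round gearbox below the crank, 56 mm diameter, 56 mm high, with a 36 mm collar up to 66 mm. Origin on the table, on the spindle axis. Its +x axis is the direction of the crank arm at the start.
- crank (a joint): Turn of the crank about its vertical spindle, rad, 0 at the start, positive anticlockwise seen from above, range -12 to 12; it stays where it is left. Friction about 0.1 N m (about 1.5 N at the handle). The steel arm, 14 mm wide, 70 mm long from the spindle, lies at 80 to 88 mm above the table with free air below it outside the gearbox. Geared to the carriage: one whole turn anticlockwise moves the carriage 60 mm along the unit's +y, clockwise along -y.
- handle (a joint): Fold of the red crank handle, rad: 0 folded flat inwards above the arm, towards the spindle; 1.571 fully out, standing upright at its stop. Stiff hinge (about 0.06 N m) that stays where it is left; its axis is level and square to the arm, so the handle swings up and outwards in the upright plane of the arm.
- handle_hinge (a point): The handle's hinge, on the crank arm 65 mm from the spindle axis, 99 mm above the table. It goes round with the crank.
- handle_grip (a point): Middle of the gripping length of the red handle, on its axis, 36 mm from the hinge. The red sleeve is a round bar of 18 mm diameter that reaches from 8 to 58 mm from the hinge and spins freely about its own axis, so it can be held without turning the gripper while cranking. Folded, it lies level 99 mm above the table (its axis), over the arm; out, its top stands at 157 mm.
- carriage: Aluminium carriage with dark foam and a clay pot fixed on it, 80 x 110 mm, running along the rails (unit's y). Origin under its middle. At the start it is at the middle of its travel of 115 mm either way. Not to be touched.
- pointer (a point): Tip of the white pointer on the far (+x of the unit) edge of the carriage, 40 mm above the table.
- flag_red: Fixed red flag, 10 mm wide and 54 mm high, beside the rail on the far side. Origin on the table under its middle, same axes as the unit. The pointer is opposite it when they have the same y along the unit's axis; the pointer tip then lies 12 mm from the flag's middle. Stands 65 to 105 mm from the pointer's start, on either side.
- flag_yellow: The same in yellow, on the other side of the start: not the one wanted.
- jar: Loose upright soil-sample jar, grey with brown contents and a white lid, 50 mm diameter, 135 mm high, about 0.3 kg. Origin in the middle of its underside. At the start it stands on the table on the robot's side of the gearbox, 60 to 95 mm from the spindle, in the sweep of the handle.
- tray: Fixed open purple tray, 240 mm (its x) by 160 mm (its y), 45 mm high, walls and floor 5 mm. Origin under its middle. On the side of the robot where the slide is not.
- pot: Loose clay cup standing in the tray, 60 mm diameter at the rim, 55 mm high, origin in the middle of its underside. Not to be disturbed.
- bottle: Loose amber bottle, 56 mm diameter, 150 mm high, standing between slide and tray. Origin in the middle of its underside. Not to be disturbed.
- tin: Loose tin, 68 mm diameter, 60 mm high, on the table on the robot's left. Origin in the middle of its underside. Not to be disturbed.
- brush: Loose brush lying flat on the table on the robot's right, about 200 mm long, under 30 mm high. Not to be disturbed.

How it is judged (in metres and radians):
On the way, in this order (a step that is already met when the one before it is completed fails the run):
1. the jar stands upright on the tray's floor, let go (x of jar in the frame of tray between -0.095 and 0.095 m and y of jar in the frame of tray between -0.055 and 0.055 m and z of jar in the frame of tray below 0.012 m and angle between jar's own z axis and vertical below 0.1 rad and linear speed of jar below 0.03 m/s and contact force between the fingers and jar below 0.1 N), for 0.2 s.
2. the crank handle is folded out upright (value of joint handle above 1.35 rad), for 0.2 s.
3. the carriage pointer is opposite the red flag (y of pointer in the frame of flag_red between -0.005 and 0.005 m and value of joint handle above 1.35 rad), for 0.2 s.
At the end, for the whole second after the job is handed in: The pointer is within 5 mm of the red flag's middle along the rail and the carriage is at rest; the handle stands out (over 1.35 rad); the jar stands upright (within 0.1 rad) on the tray's floor, its axis within 95 mm (tray x) and 55 mm (tray y) of the tray's middle, released (all of step 1 and all of step 3 and linear speed of carriage below 0.003 m/s); the robot touches nothing.
It fails at once if the crank is turned more than 0.35 rad with its handle less than 1 rad out (value of joint handle below 1 rad and (value of joint crank above 0.35 rad or value of joint crank below -0.35 rad)).
It fails at once if the robot pushes the carriage itself (contact force between any of the fingers, the arm and carriage above 1 N).
It fails at once if the jar is tipped over (angle between jar's own z axis and vertical above 0.6 rad).
It fails at once if the clay cup, bottle, tin or brush is shifted more than 20 mm, or one of the first three is tipped (distance of any of pot, bottle, tin, brush from where it was at the start of the episode above 0.02 m or angle between any of pot, bottle, tin's own z axis and vertical above 0.35 rad).
It also fails if it takes over 72 s, if anything falls off the work surface, if the arm or the gripper's body presses on something with over 40 N, if the wrist force passes 120 N, or if a joint passes its speed limit or range.

## Working session

There is one attempt and no reset: what is moved stays moved. The work goes in short steps, Python scripts to look and compute and a tool call to move; the robot and the scene stay as the last step left them, time stands still between calls to the robot, and variables do not carry over. Pictures are saved under pics/ and viewed, about 8 in all and at most 12, crops included, and the job is handed in when it is done.

Besides the shell and the picture viewer there is one more tool, called after ">>>" by a JSON object that holds its "method" and its "body", one argument or row to a line. play_rows: Moves the arm, as the interface text tells. Its arguments: {"type":"object","properties":{"commands":{"type":"array"},"gripper":{"type":"number"}},"required":["commands"]}

```bash
mkdir -p pics; cat > h.py <<'E'
from rig import *
import numpy as np, cv2
def snap(n,f):
    c=capture(n); cv2.imwrite('pics/'+f+'.png',c['frame'][:,:,::-1]); np.savez('pics/'+f+'.npz',**c); return c
def load(f): return np.load('pics/'+f+'.npz')
def pt(c,u,v,z=None):
    K=c['mtx'];T=c['cam_to_world']; r=np.linalg.inv(K)@[u,v,1]
    if z is None:
        p=r*float(c['depth'][int(v),int(u)]); return T[:3,:3]@p+T[:3,3]
    d=T[:3,:3]@r; return T[:3,3]+d*(z-T[2,3])/d[2]
E
python3 - <<'E'
from h import *
for n in('top','side'):
    c=snap(n,n+'1'); print(n,c['mtx'].tolist(),c['cam_to_world'].round(3).tolist())
s=read_state(); print(s)
E
```

```text
top [[518.1800719485101, 0.0, 314.4904720275272], [0.0, 518.1800719485101, 233.22717283022612], [0.0, 0.0, 1.0]] [[-0.013, -0.988, 0.153, 0.398], [-1.0, 0.011, -0.012, -0.003], [0.01, -0.153, -0.988, 1.195], [0.0, 0.0, 0.0, 1.0]]
side [[433.98891478930193, 0.0, 315.2321838959895], [0.0, 433.98891478930193, 236.91871823645812], [0.0, 0.0, 1.0]] [[0.831, -0.405, 0.38, 0.283], [-0.555, -0.586, 0.59, -0.478], [-0.016, -0.702, -0.712, 0.703], [0.0, 0.0, 0.0, 1.0]]
{'time_s': 0.1, 'joint_positions': array([-8.13306641e+01,  3.02733873e+01,  8.21485003e+01,  1.27633111e-04,
        6.76904354e+01, -1.02252758e+01]), 'qvel': array([-0.02665559, -0.16314995, -0.15720035, -0.00949841,  0.07643961,
       -0.0673725 ]), 'tau': array([-1.90542323e-04, -4.40986025e+01, -1.77151179e+01,  6.35068375e-02,
        5.33933763e-02, -3.92071365e-05]), 'position': array([ 0.20234856, -0.59069228,  0.24667518]), 'tcp_rot': array([[ 3.23827360e-01, -2.93457941e-04,  9.46116142e-01],
       [-9.46114222e-01,  1.93831714e-03,  3.23827304e-01],
       [-1.92890283e-03, -9.99998078e-01,  3.50035390e-04]]), 'force': array([ 0.93679529, -0.4887293 ,  0.3935434 ]), 'moment': array([-0.02489589,  0.00570069, -0.0068828 ]), 'opening': 0.9990790584305701}
```

View pics/top1.png

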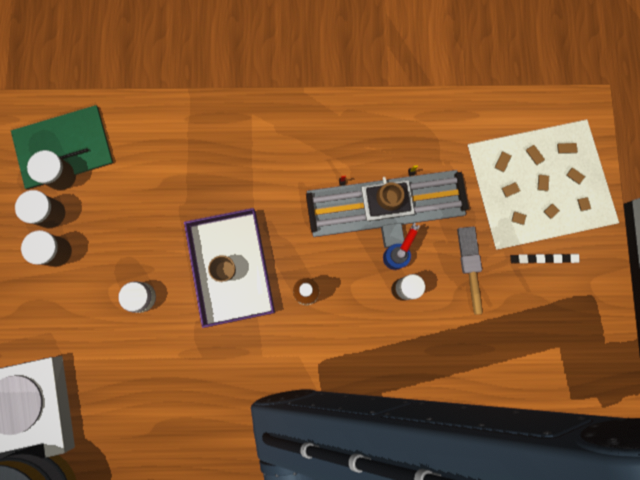

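View pics/side1.png

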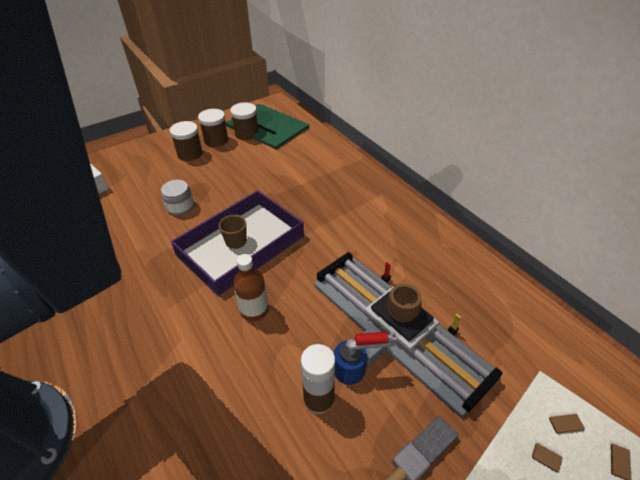

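The top view shows the jar lid at (410,287), the gearbox at (398,256) with the red handle out to (412,235), the red flag at (343,180), the yellow at (413,170), the tray centred near (230,268) with its cup at (222,268), the bottle at (306,290) and the brush at (472,270). The side view agrees. Next, an enlarged crop.

```bash
python3 - <<'E'
from h import *
c=load('top1'); f=c['frame'][:,:,::-1]
a=cv2.resize(f[160:310,300:480],None,fx=4.0,fy=4.0,interpolation=cv2.INTER_CUBIC)
cv2.imwrite('pics/t1c.png',a)
s=load('side1')['frame'][:,:,::-1]
cv2.imwrite('pics/s1c.png',cv2.resize(s[250:420,290:510],None,fx=3.5,fy=3.5,interpolation=cv2.INTER_CUBIC))
E
```

```text
(no output)
```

View pics/t1c.png

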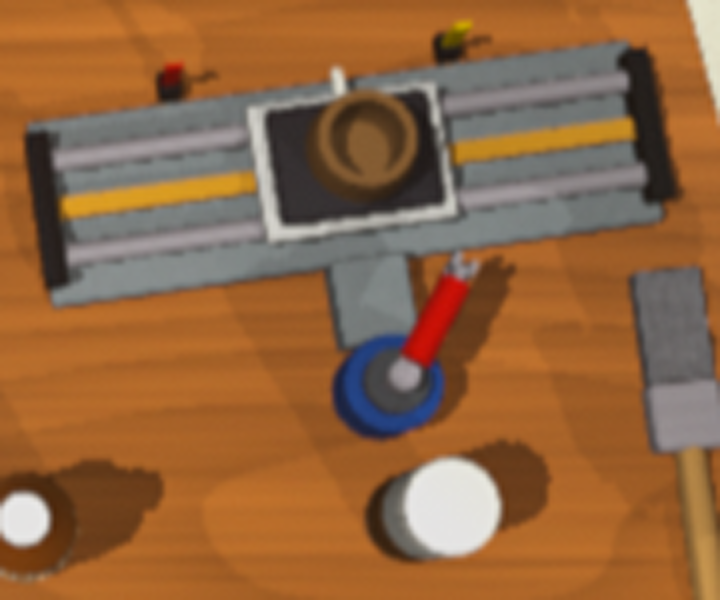

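```bash
python3 - <<'E'
from h import *
c=load('top1')
def q(n,x,y,z):
    u,v=300+x/4,160+y/4; print(n,pt(c,u,v,z).round(4),'depth pt',pt(c,u,v).round(4))
q('lid',452,507,.135)
q('gear',388,386,.056)
q('spindle',404,376,.09)
q('hinge',460,266,.099)
q('red inner',418,362,.099)
q('pointer',337,70,.04)
q('redflag',173,70,.05)
q('yel',460,32,.05)
for x,y in((28,125),(52,305),(662,215),(628,42)): q('bed',x,y,.02)
q('bottle',23,518,.15)
for n,u,v in(('tray',186,224),('tray',256,211),('tray',274,312),('tray',204,326)): print(n,pt(c,u,v,.045).round(4))
print('cup',pt(c,224,267,.055).round(4)); print('tin',pt(c,131,296,.06).round(4))
print('brush', pt(c,467,228,.02),pt(c,480,312,.02))
# lid by depth
d=c['depth'];v,u=np.mgrid[265:305,385:435]
P=np.array([pt(c,a,b) for a,b in zip(u.ravel(),v.ravel())]);m=(P[:,2]>.125)&(P[:,2]<.145);print('lid mean',P[m].mean(0),P[m].min(0),P[m].max(0))
fr=c['frame'].astype(int);m=(fr[...,0]>150)&(fr[...,1]<60)&(fr[...,2]<60);m[:200]=0;vv,uu=np.where(m)
P=np.array([pt(c,a,b,.104) for a,b in zip(uu,vv)]);print('red',len(P),P.mean(0)); w,V=np.linalg.eigh(np.cov(P[:,:2].T));print(V[:,1],np.ptp(P[:,:2]@V[:,1]))
E
```

```text
lid [ 0.4495 -0.2148  0.135 ] depth pt [ 0.4494 -0.2144  0.1372]
gear [ 0.5204 -0.198   0.056 ] depth pt [ 0.5176 -0.1935  0.082 ]
spindle [ 0.522  -0.2009  0.09  ] depth pt [ 0.522  -0.2009  0.0903]
hinge [ 0.5801 -0.2317  0.099 ] depth pt [ 0.5797 -0.2312  0.1016]
red inner [ 0.5284 -0.2071  0.099 ] depth pt [ 0.5273 -0.2052  0.109 ]
pointer [ 0.7047 -0.1781  0.04  ] depth pt [ 7.153e-01 -1.842e-01  3.000e-04]
redflag [ 0.703  -0.0832  0.05  ] depth pt [ 0.7022 -0.083   0.0532]
yel [ 0.7237 -0.2477  0.05  ] depth pt [ 0.7258 -0.2493  0.0427]
bed [ 6.79e-01 -3.00e-04  2.00e-02] depth pt [ 6.798e-01 -3.000e-04  1.670e-02]
bed [ 0.5731 -0.013   0.02  ] depth pt [ 0.5741 -0.013   0.0137]
bed [ 0.6218 -0.3666  0.02  ] depth pt [ 0.6226 -0.3679  0.016 ]
bed [ 0.7252 -0.3526  0.02  ] depth pt [ 0.7294 -0.357   0.0052]
bottle [0.4459 0.004  0.15  ] depth pt [0.4459 0.004  0.1503]
tray [0.6004 0.2722 0.045 ]
tray [0.6285 0.1153 0.045 ]
tray [0.4024 0.0748 0.045 ]
tray [0.3742 0.2273 0.045 ]
cup [0.5017 0.184  0.055 ]
tin [0.4406 0.3836 0.06  ]
brush [ 0.58836898 -0.36817833  0.02      ] [ 0.3966981  -0.38641862  0.02      ]
lid mean [ 0.45004097 -0.21305372  0.13557558] [ 0.42660312 -0.23793502  0.12572161] [ 0.47409502 -0.18869282  0.14216558]
red 146 [ 0.55175777 -0.21606419  0.104     ]
[-0.86575228  0.50047277] 0.04878431982237552
```

View pics/s1c.png

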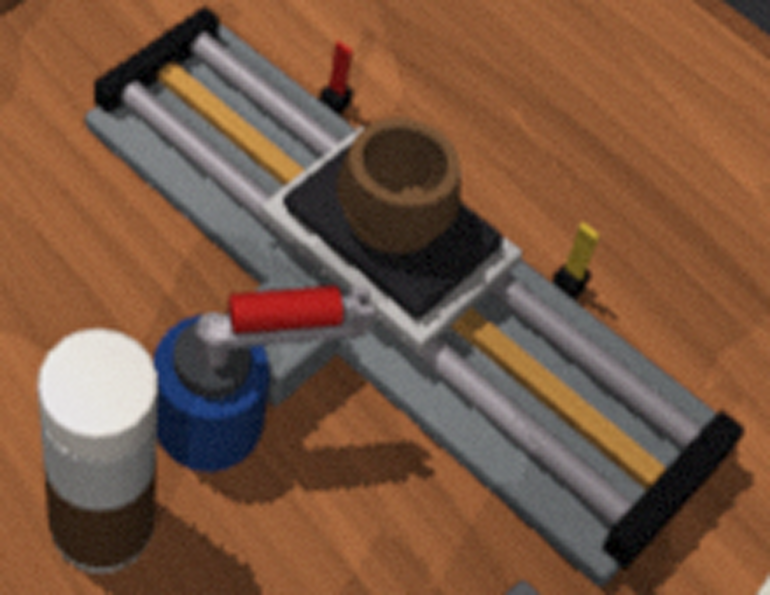

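Everything fits the given sizes: spindle ≈ (0.521,-0.200), yaw ≈ 0.137, crank arm at ≈ -29°, red flag ≈ +93 mm along the unit's +y (anticlockwise, about 1.55 turns), jar at (0.450,-0.2135). I'm moving above the jar now.

>>> {"method": "play_rows", "body": {
  "commands": [
    [[0.02,0.03,0.01],[0,0,0]],
    [[0.05,0.076,0.015],[0,0,0]],
    [[0.08,0.122,0.02],[0,0,0]],
    [[0.11,0.168,0.02],[0,0,0]],
    [[0.14,0.214,0.02],[0,0,0]],
    [[0.17,0.26,0.02],[0,0,0]],
    [[0.2,0.305,0.02],[0,0,0]],
    [[0.225,0.345,0.02],[0,0,0]],
    [[0.248,0.377,0.02],[0,0,0]],
    [[0.248,0.377,0.02],[0,0,0]]
  ],
  "gripper": 0.087
}}

```text
time_s: 1.35
position: [0.4511, -0.2119, 0.2673]
tcp_rot: [[0.328, -0.001, 0.945], [-0.945, 0.001, 0.328], [-0.001, -1.0, -0.0]]
force: [-0.2, -0.0, -0.6]
opening: 0.998
```

>>> {"method": "play_rows", "body": {
  "commands": [
    [[0,-0.001,-0.03],[0,0,0]],
    [[0,-0.001,-0.06],[0,0,0]],
    [[0,-0.001,-0.09],[0,0,0]],
    [[0,-0.001,-0.115],[0,0,0]],
    [[0,-0.001,-0.14],[0,0,0]],
    [[0,-0.001,-0.156],[0,0,0]],
    [[0,-0.001,-0.156],[0,0,0]]
  ]
}}

```text
time_s: 2.22
position: [0.4492, -0.2156, 0.1103]
tcp_rot: [[0.323, -0.003, 0.946], [-0.946, 0.002, 0.323], [-0.003, -1.0, -0.002]]
force: [0.0, -0.3, -0.6]
opening: 1.0
```

>>> {"method": "play_rows", "body": {
  "commands": [
    [[0,0,0],[0,0,0]],
    [[0,0,0],[0,0,0]],
    [[0,0,0],[0,0,0]],
    [[0,0,0],[0,0,0]],
    [[0,0,0],[0,0,0]],
    [[0,0,0],[0,0,0]]
  ],
  "gripper": 0.04
}}

```text
time_s: 2.98
position: [0.4506, -0.2154, 0.1118]
tcp_rot: [[0.324, 0.0, 0.946], [-0.946, -0.0, 0.324], [0.0, -1.0, 0.0]]
force: [-0.7, -0.1, 2.3]
opening: 0.569
```

>>> {"method": "play_rows", "body": {
  "commands": [
    [[0,0,0.02],[0,0,0]],
    [[0,0,0.045],[0,0,0]],
    [[0,0,0.075],[0,0,0]],
    [[0,0,0.105],[0,0,0]],
    [[0,0,0.135],[0,0,0]],
    [[0,0,0.16],[0,0,0]],
    [[0,0,0.175],[0,0,0]],
    [[0,0,0.175],[0,0,0]]
  ]
}}

```text
time_s: 3.98
position: [0.4505, -0.2153, 0.2869]
tcp_rot: [[0.324, 0.001, 0.946], [-0.946, -0.001, 0.324], [0.001, -1.0, 0.001]]
force: [-0.5, -0.7, -3.7]
opening: 0.564
```

>>> {"method": "play_rows", "body": {
  "commands": [
    [[0.006,0.02,0],[0,0,0]],
    [[0.019,0.06,0],[0,0,0]],
    [[0.034,0.11,0],[0,0,0]],
    [[0.05,0.16,0],[0,0,0]],
    [[0.066,0.21,0],[0,0,0]],
    [[0.081,0.26,0],[0,0,0]],
    [[0.097,0.31,0],[0,0,0]],
    [[0.109,0.35,0],[0,0,0]],
    [[0.117,0.375,0],[0,0,0]],
    [[0.12,0.385,0],[0,0,0]]
  ]
}}

```text
time_s: 5.22
position: [0.5696, 0.171, 0.2845]
tcp_rot: [[0.326, -0.004, 0.945], [-0.945, -0.0, 0.326], [-0.001, -1.0, -0.004]]
force: [-0.5, -0.7, -3.2]
opening: 0.568
```

```bash
python3 - <<'E'
from h import *
s=read_state(); print(s['position'],s['force'],s['opening'])
c=snap('side','s2')
E
```

```text
[0.56960582 0.17104354 0.28452022] [-0.46029315 -0.72309284 -3.19126691] 0.5683614978463013
```

View pics/s2.png

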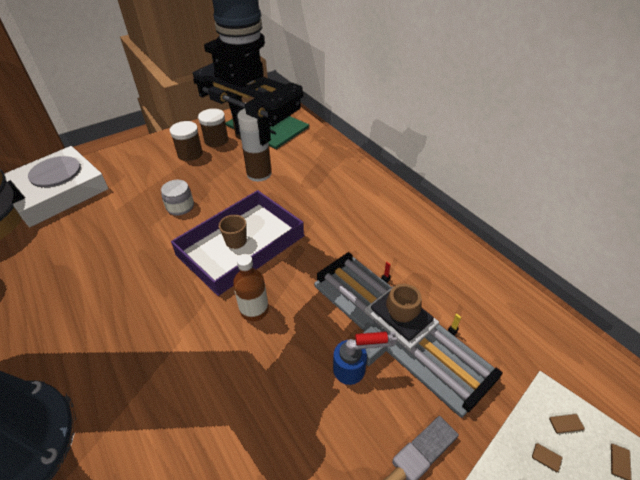

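The jar is held upright (bottom at (259,176)) above the tray. I'll cross-check the tray and cup from this view before lowering.

```bash
python3 - <<'E'
from h import *
c=load('s2')
for u,v in((174,243),(259,195),(303,230),(222,288)): print(pt(c,u,v,.045).round(3))
print('cup',pt(c,233,223,.055).round(3))
E
```

```text
[0.378 0.222 0.045]
[0.602 0.258 0.045]
[0.624 0.1   0.045]
[0.411 0.054 0.045]
cup [0.505 0.196 0.055]
```

>>> {"method": "play_rows", "body": {
  "commands": [
    [[0.001,0,-0.03],[0,0,0]],
    [[0.001,0,-0.06],[0,0,0]],
    [[0.001,0,-0.09],[0,0,0]],
    [[0.001,0,-0.12],[0,0,0]],
    [[0.001,0,-0.145],[0,0,0]],
    [[0.001,0,-0.16],[0,0,0]],
    [[0.001,0,-0.165],[0,0,0]],
    [[0.001,0,-0.168],[0,0,0]],
    [[0.001,0,-0.169],[0,0,0]],
    [[0.001,0,-0.169],[0,0,0]]
  ]
}}

```text
time_s: 6.52
position: [0.5718, 0.1698, 0.1182]
tcp_rot: [[0.324, 0.001, 0.946], [-0.946, 0.0, 0.324], [0.0, -1.0, 0.001]]
force: [-0.3, 0.0, -3.4]
opening: 0.57
```

>>> {"method": "play_rows", "body": {
  "commands": [
    [[0,0,-0.001],[0,0,0]],
    [[0,0,-0.002],[0,0,0]],
    [[0,0,-0.002],[0,0,0]]
  ]
}}

```text
time_s: 6.9
position: [0.5719, 0.1698, 0.1168]
tcp_rot: [[0.324, 0.001, 0.946], [-0.946, 0.0, 0.324], [0.0, -1.0, 0.001]]
force: [-1.1, 0.3, 5.9]
opening: 0.568
```

>>> {"method": "play_rows", "body": {
  "commands": [
    [[0,0,0],[0,0,0]],
    [[0,0,0],[0,0,0]],
    [[0,0,0],[0,0,0]],
    [[0,0,0],[0,0,0]],
    [[0,0,0.01],[0,0,0]],
    [[0,0,0.03],[0,0,0]],
    [[0,0,0.06],[0,0,0]],
    [[0,0,0.09],[0,0,0]],
    [[0,0,0.12],[0,0,0]],
    [[0,0,0.135],[0,0,0]]
  ],
  "gripper": 0.087
}}

```text
time_s: 8.15
position: [0.5722, 0.1699, 0.253]
tcp_rot: [[0.324, 0.004, 0.946], [-0.946, 0.0, 0.324], [0.001, -1.0, 0.004]]
force: [-1.0, -0.3, -0.1]
opening: 1.0
```

>>> {"method": "play_rows", "body": {
  "commands": [
    [[-0.001,-0.02,0],[0,0,-0.08]],
    [[-0.004,-0.06,0],[0,0,-0.2]],
    [[-0.007,-0.11,0],[0,0,-0.32]],
    [[-0.011,-0.16,0],[0,0,-0.44]],
    [[-0.014,-0.21,0],[0,0,-0.56]],
    [[-0.017,-0.26,0],[0,0,-0.68]],
    [[-0.02,-0.31,0],[0,0,-0.78]],
    [[-0.023,-0.35,0],[0,0,-0.838]],
    [[-0.025,-0.375,0],[0,0,-0.838]],
    [[-0.025,-0.383,0],[0,0,-0.838]]
  ],
  "gripper": 0.045
}}

```text
time_s: 9.4
position: [0.546, -0.2147, 0.2502]
tcp_rot: [[-0.489, -0.001, 0.873], [-0.873, 0.0, -0.489], [-0.0, -1.0, -0.001]]
force: [-0.9, 0.7, -0.3]
opening: 0.518
```

>>> {"method": "play_rows", "body": {
  "commands": [
    [[0,0,-0.03],[0,0,0]],
    [[0,0,-0.06],[0,0,0]],
    [[0,0,-0.08],[0,0,0]],
    [[0,0,-0.085],[0,0,0]],
    [[0,0,-0.085],[0,0,0]]
  ]
}}

```text
time_s: 10.02
position: [0.5466, -0.2127, 0.1657]
tcp_rot: [[-0.486, -0.0, 0.874], [-0.874, 0.0, -0.486], [-0.0, -1.0, -0.0]]
force: [-0.2, -0.3, -0.8]
opening: 0.516
```

```bash
python3 - <<'E'
from h import *
c=snap('side','s3'); f=c['frame'][:,:,::-1]
a=cv2.resize(f[230:400,270:480],None,fx=2.3,fy=2.3,interpolation=cv2.INTER_CUBIC)
b=cv2.resize(f[150:300,160:310],(300,300)); o=np.zeros((391,790,3),np.uint8); o[:a.shape[0],:a.shape[1]]=a; o[:300,490:790]=b
cv2.imwrite('pics/s3c.png',o); c=snap('top','t3')
E
```

```text
(no output)
```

View pics/s3c.png

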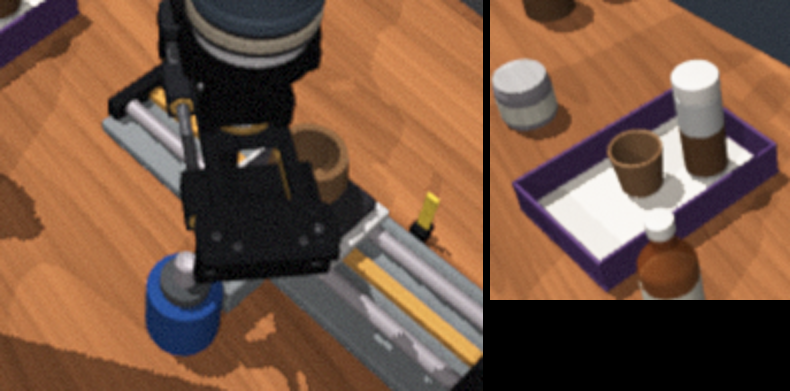

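The jar stands upright in the tray beside the untouched cup; the gripper hides the handle. I'm descending onto the handle now.

>>> {"method": "play_rows", "body": {
  "commands": [
    [[0,0,-0.02],[0,0,0]],
    [[0,0,-0.04],[0,0,0]],
    [[0,0,-0.052],[0,0,0]],
    [[0,0,-0.058],[0,0,0]],
    [[0,0,-0.058],[0,0,0]]
  ]
}}

```text
time_s: 10.75
position: [0.5466, -0.2134, 0.1077]
tcp_rot: [[-0.487, 0.0, 0.874], [-0.874, -0.0, -0.487], [-0.0, -1.0, 0.0]]
force: [-0.1, -0.2, -0.0]
opening: 0.518
```

>>> {"method": "play_rows", "body": {
  "commands": [
    [[0,0,0],[0,0,0]],
    [[0,0,0],[0,0,0]],
    [[0,0,0],[0,0,0]],
    [[0,0,0],[0,0,0]],
    [[0,0,0],[0,0,0]]
  ],
  "gripper": 0.01
}}

```text
time_s: 11.38
position: [0.5467, -0.2132, 0.1078]
tcp_rot: [[-0.487, 0.001, 0.874], [-0.874, 0.0, -0.487], [-0.0, -1.0, 0.0]]
force: [0.4, 1.8, 1.6]
opening: 0.199
```

>>> {"method": "play_rows", "body": {
  "commands": [
    [[0,0,0.005],[0,0,0]],
    [[0.001,-0.001,0.01],[0,0,0]],
    [[0.0025,-0.0015,0.0145],[0,0,0]],
    [[0.0045,-0.0025,0.019],[0,0,0]],
    [[0.007,-0.004,0.023],[0,0,0]],
    [[0.01,-0.005,0.027],[0,0,0]],
    [[0.01,-0.005,0.027],[0,0,0]]
  ]
}}

```text
time_s: 12.25
position: [0.5546, -0.2176, 0.1346]
tcp_rot: [[-0.486, -0.004, 0.874], [-0.874, 0.002, -0.486], [0.001, -1.0, -0.005]]
force: [-4.8, 2.8, -3.0]
opening: 0.196
```

>>> {"method": "play_rows", "body": {
  "commands": [
    [[0.003,-0.002,0.003],[0,0,0]],
    [[0.007,-0.004,0.006],[0,0,0]],
    [[0.011,-0.006,0.008],[0,0,0]],
    [[0.015,-0.008,0.01],[0,0,0]],
    [[0.019,-0.011,0.011],[0,0,0]],
    [[0.023,-0.013,0.011],[0,0,0]],
    [[0.026,-0.014,0.011],[0,0,0]],
    [[0.028,-0.015,0.011],[0,0,0]],
    [[0.028,-0.015,0.011],[0,0,0]]
  ]
}}

```text
time_s: 13.38
position: [0.5825, -0.2329, 0.1479]
tcp_rot: [[-0.486, -0.004, 0.874], [-0.874, 0.001, -0.486], [0.001, -1.0, -0.004]]
force: [-9.6, 3.1, 7.0]
opening: 0.191
```

```bash
python3 - <<'E'
from h import *
s=read_state(); print(s['position'],s['force'],s['moment'])
c=snap('side','s4'); f=c['frame'][:,:,::-1]
cv2.imwrite('pics/s4c.png',cv2.resize(f[230:400,290:460],None,fx=3.5,fy=3.5,interpolation=cv2.INTER_CUBIC))
E
```

```text
[ 0.58245718 -0.23286294  0.14792236] [-9.62199948  3.13370104  6.98838205] [ 0.94005325  1.70976503 -0.01880705]
```

View pics/s4c.png

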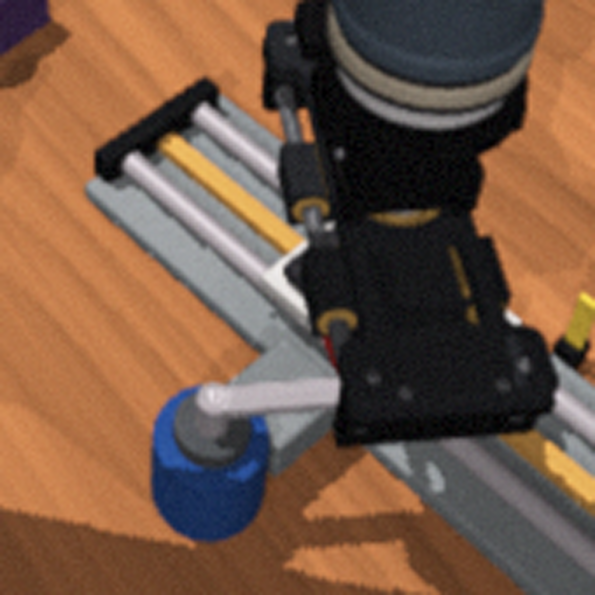

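The handle is out, pressed ~10 N outwards against its stop. I'm computing rows for the circle now.

```bash
cat > rows.py <<'E'
import numpy as np,sys
def rows(c0,c,R,a0,n,step):
    a=np.radians(a0+step*np.arange(1,n+1)); p=np.c_[c[0]+R*np.cos(a),c[1]+R*np.sin(a)]
    print(a0+n*step,'end',p[-1].round(4)); print((p-c0).round(3).tolist()); return p[-1]
E
python3 - <<'E'
from rows import *
e=np.array([.5847,-.2332])
for k in range(4): e=rows(e,(.522,-.2),.0675,-29+150*k,10,15)
E
```

```text
121 end [ 0.4872 -0.1421]
[[0.003, 0.017], [0.005, 0.034], [0.002, 0.052], [-0.005, 0.068], [-0.016, 0.082], [-0.03, 0.092], [-0.046, 0.099], [-0.064, 0.101], [-0.081, 0.098], [-0.097, 0.091]]
271 end [ 0.5232 -0.2675]
[[-0.014, -0.011], [-0.024, -0.025], [-0.031, -0.042], [-0.033, -0.059], [-0.03, -0.076], [-0.023, -0.093], [-0.012, -0.106], [0.002, -0.117], [0.018, -0.123], [0.036, -0.125]]
421 end [ 0.5547 -0.141 ]
[[0.017, 0.003], [0.034, 0.01], [0.047, 0.021], [0.058, 0.035], [0.064, 0.051], [0.066, 0.069], [0.064, 0.086], [0.057, 0.102], [0.046, 0.116], [0.032, 0.127]]
571 end [ 0.4641 -0.2348]
[[-0.016, 0.006], [-0.034, 0.008], [-0.051, 0.006], [-0.067, -0.001], [-0.081, -0.012], [-0.092, -0.026], [-0.098, -0.043], [-0.1, -0.06], [-0.098, -0.078], [-0.091, -0.094]]
```

>>> {"method": "play_rows", "body": {
  "commands": [
    [[0.003,0.017,0],[0,0,0]],
    [[0.005,0.034,0],[0,0,0]],
    [[0.002,0.052,0],[0,0,0]],
    [[-0.005,0.068,0],[0,0,0]],
    [[-0.005,0.068,0],[0,0,0]]
  ]
}}

```text
time_s: 14.05
position: [0.5797, -0.1643, 0.1466]
tcp_rot: [[-0.486, 0.002, 0.874], [-0.874, -0.0, -0.486], [-0.0, -1.0, 0.002]]
force: [3.1, 0.0, 0.9]
opening: 0.121
```

```bash
python3 - <<'E'
from h import *
c=snap('side','s5'); f=c['frame'][:,:,::-1]
a=cv2.resize(f[210:400,290:480],(400,400),interpolation=cv2.INTER_CUBIC)
c=snap('top','t5'); f=c['frame'][:,:,::-1]
b=cv2.resize(f[160:290,330:460],(400,400),interpolation=cv2.INTER_CUBIC)
cv2.imwrite('pics/s5c.png',np.hstack([a,b]))
E
```

```text
(no output)
```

View pics/s5c.png

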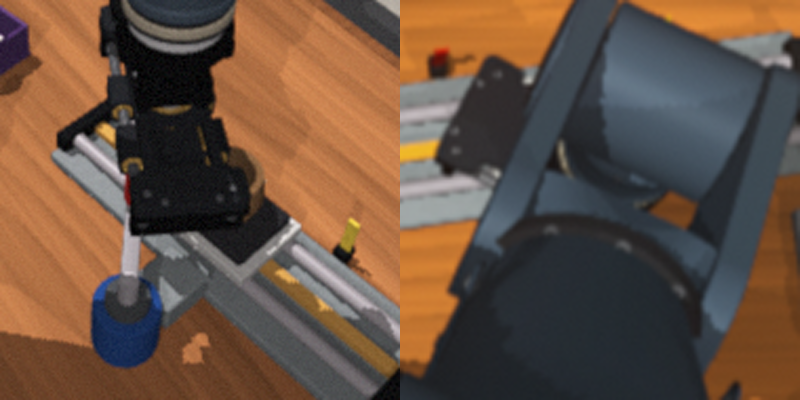

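```bash
python3 - <<'E'
from h import *
c=load('s5')
s=pt(c,290+128*.475,210+290*.475,.09);e=pt(c,290+133*.475,210+222*.475,.088);print(s,e,np.degrees(np.arctan2(*(e-s)[1::-1])))
fr=c['frame'].astype(int);m=(fr[...,0]>90)&(fr[...,1]<.4*fr[...,0])&(fr[...,2]<.4*fr[...,0]);m[:280]=0;v,u=np.where(m)
for a,b in list(zip(u,v)): print(a,b,pt(c,a,b).round(3)) if 330<a<400 else 0
print(read_state()['position'])
E
```

```text
[ 0.51961178 -0.20708472  0.09      ] [ 0.56052073 -0.15964378  0.088     ] 49.22837463601787
350 293 [ 0.555 -0.154  0.148]
350 294 [ 0.555 -0.154  0.145]
350 295 [ 0.556 -0.154  0.142]
350 296 [ 0.555 -0.154  0.14 ]
350 297 [ 0.556 -0.154  0.136]
350 298 [ 0.556 -0.154  0.134]
350 299 [ 0.556 -0.153  0.13 ]
350 300 [ 0.557 -0.153  0.126]
349 301 [ 0.559 -0.148  0.117]
350 301 [ 0.557 -0.153  0.124]
350 302 [ 0.558 -0.152  0.119]
350 303 [ 0.557 -0.154  0.119]
351 303 [ 0.558 -0.154  0.119]
350 304 [ 0.558 -0.152  0.114]
351 304 [ 0.559 -0.153  0.114]
350 305 [ 0.557 -0.153  0.113]
351 305 [ 0.559 -0.154  0.113]
351 306 [ 0.559 -0.154  0.109]
[ 0.57981806 -0.16513117  0.14590065]
```

The handle slipped to the edge of the pads: its axis is ≈ 17 mm from the TCP, at about (0.563,-0.156). I'll release, clear the view and measure it.

>>> {"method": "play_rows", "body": {
  "commands": [
    [[0,0,0],[0,0,0]],
    [[0,0,0],[0,0,0]],
    [[0,0,0.02],[0,0,0]],
    [[0,0,0.06],[0,0,0.15]],
    [[0.0,0.03,0.09],[0,0,0.33]],
    [[0,0.08,0.09],[0,0,0.5]],
    [[0,0.13,0.09],[0,0,0.68]],
    [[0,0.18,0.09],[0,0,0.86]],
    [[0,0.2,0.09],[0,0,1.04]],
    [[0,0.2,0.09],[0,0,1.2]]
  ],
  "gripper": 0.06
}}

```text
time_s: 15.4
position: [0.5783, 0.0367, 0.2348]
tcp_rot: [[0.644, -0.003, 0.765], [-0.765, 0.001, 0.644], [-0.002, -1.0, -0.002]]
force: [0.2, -0.8, -0.3]
opening: 0.692
```

```bash
python3 - <<'E'
from h import *
c=snap('side','s6'); f=c['frame'][:,:,::-1]
a=cv2.resize(f[230:400,290:460],(400,400),interpolation=cv2.INTER_CUBIC)
c2=snap('top','t6'); f=c2['frame'][:,:,::-1]
b=cv2.resize(f[160:290,330:460],(400,400),interpolation=cv2.INTER_CUBIC)
cv2.imwrite('pics/s6c.png',np.hstack([a,b]))
for c,box in((c,(250,350,310,400)),(c2,(190,270,370,450))):
    fr=c['frame'].astype(int);m=(fr[...,0]>90)&(fr[...,1]<.35*fr[...,0])&(fr[...,2]<.35*fr[...,0])
    v,u=np.where(m);k=(v>box[0])&(v<box[1])&(u>box[2])&(u<box[3]);v,u=v[k],u[k]
    P=np.array([pt(c,a,b) for a,b in zip(u,v)])
    for lo in np.arange(.1,.16,.01):
        k=(P[:,2]>=lo)&(P[:,2]<lo+.01)
        if k.any(): print(lo.round(2),k.sum(),P[k].mean(0).round(4))
E
```

```text
0.1 4 [ 0.561  -0.1562  0.1086]
0.11 21 [ 0.5608 -0.1574  0.1151]
0.12 23 [ 0.5603 -0.1588  0.1245]
0.13 26 [ 0.5589 -0.1595  0.1346]
0.14 27 [ 0.5583 -0.1612  0.1452]
0.15 82 [ 0.5607 -0.1582  0.1558]
0.11 3 [ 0.5683 -0.1458  0.1176]
0.12 8 [ 0.5633 -0.1457  0.1256]
0.13 10 [ 0.5597 -0.1481  0.1359]
0.14 6 [ 0.5615 -0.1483  0.1445]
0.15 50 [ 0.5599 -0.1558  0.1563]
```

View pics/s6c.png

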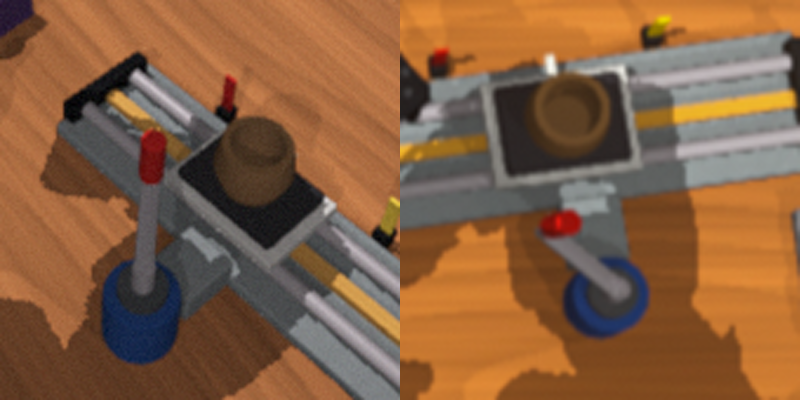

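The handle stands out, though it leans inwards by about 0.13 rad (top at (0.560,-0.157)). The crank has turned ~77° and nothing else has moved. I'll regrip with the jaws tangential and press the handle out to its stop.

>>> {"method": "play_rows", "body": {
  "commands": [
    [[-0.004,-0.04,0],[0,0,0.05]],
    [[-0.008,-0.09,0],[0,0,0.13]],
    [[-0.012,-0.14,0],[0,0,0.13]],
    [[-0.017,-0.18,0],[0,0,0.13]],
    [[-0.017,-0.191,0],[0,0,0.13]],
    [[-0.017,-0.191,-0.01],[0,0,0.13]],
    [[-0.017,-0.191,-0.04],[0,0,0.13]],
    [[-0.017,-0.191,-0.07],[0,0,0.13]],
    [[-0.017,-0.191,-0.09],[0,0,0.13]],
    [[-0.017,-0.191,-0.09],[0,0,0.13]]
  ],
  "gripper": 0.06
}}

```text
time_s: 16.75
position: [0.5609, -0.1538, 0.1433]
tcp_rot: [[0.733, -0.005, 0.68], [-0.68, 0.003, 0.733], [-0.006, -1.0, -0.001]]
force: [-1.4, 0.0, 0.8]
opening: 0.689
```

>>> {"method": "play_rows", "body": {
  "commands": [
    [[0,0,0],[0,0,0]],
    [[0,0,0],[0,0,0]],
    [[0,0,0],[0,0,0]],
    [[0,0,0],[0,0,0]],
    [[0,0,0],[0,0,0]]
  ],
  "gripper": 0.01
}}

```text
time_s: 17.38
position: [0.5627, -0.1565, 0.1458]
tcp_rot: [[0.732, 0.001, 0.681], [-0.681, -0.001, 0.732], [0.001, -1.0, 0.0]]
force: [1.8, -1.9, 0.4]
opening: 0.211
```

>>> {"method": "play_rows", "body": {
  "commands": [
    [[0.001,0.001,0],[0,0,0]],
    [[0.002,0.002,0],[0,0,0]],
    [[0.003,0.003,0],[0,0,0]],
    [[0.003,0.003,0],[0,0,0]]
  ]
}}

```text
time_s: 17.88
position: [0.5639, -0.1553, 0.1459]
tcp_rot: [[0.734, -0.004, 0.68], [-0.68, -0.004, 0.734], [-0.0, -1.0, -0.005]]
force: [-5.9, -6.4, 3.3]
opening: 0.194
```

```bash
python3 - <<'E'
from h import *
s=read_state();print(s['position'],s['force'],s['moment'],s['opening'])
for n,box in(('side',(250,350,310,400)),('top',(190,270,370,450))):
    c=snap(n,n+'7')
    fr=c['frame'].astype(int);m=(fr[...,0]>80)&(fr[...,1]<.4*fr[...,0])&(fr[...,2]<.4*fr[...,0])
    v,u=np.where(m);k=(v>box[0])&(v<box[1])&(u>box[2])&(u<box[3]);v,u=v[k],u[k]
    if len(u)==0: print(n,'none');continue
    P=np.array([pt(c,a,b) for a,b in zip(u,v)])
    for lo in np.arange(.1,.16,.01):
        k=(P[:,2]>=lo)&(P[:,2]<lo+.01)
        if k.any(): print(n,lo.round(2),k.sum(),P[k].mean(0).round(4),np.ptp(u[k])+1)
c=load('side7'); cv2.imwrite('pics/s7c.png',cv2.resize(c['frame'][240:370,300:430,::-1],(585,585),interpolation=cv2.INTER_CUBIC))
E
```

```text
[ 0.56392256 -0.15528287  0.14585974] [-5.94488694 -6.4087147   3.34399714] [-1.32652975  1.02408903  0.00171166] 0.19398691306367058
side 0.1 6 [ 0.5618 -0.1568  0.1089] 5
side 0.11 28 [ 0.561  -0.1563  0.1157] 10
side 0.12 28 [ 0.5611 -0.1572  0.1245] 10
side 0.13 29 [ 0.5599 -0.1585  0.1346] 9
side 0.14 33 [ 0.5597 -0.1595  0.1449] 10
side 0.15 80 [ 0.5614 -0.157   0.1558] 11
top none
```

View pics/s7c.png

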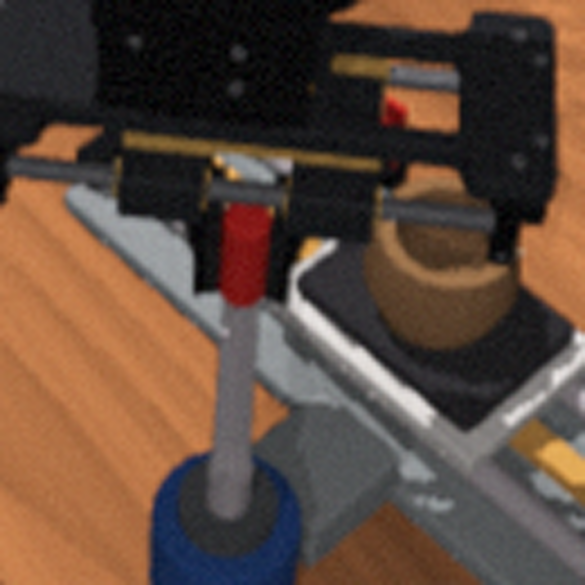

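```bash
python3 - <<'E'
from rows import *
e=np.array([.5655,-.1535])
for k in range(4): e=rows(e,(.521,-.203),.0665,48+120*k,10,12)
E
```

```text
168 end [ 0.456  -0.1892]
[[-0.011, 0.008], [-0.024, 0.014], [-0.038, 0.017], [-0.051, 0.017], [-0.065, 0.014], [-0.078, 0.008], [-0.089, -0.0], [-0.098, -0.01], [-0.105, -0.022], [-0.11, -0.036]]
288 end [ 0.5415 -0.2662]
[[-0.001, -0.014], [0.0, -0.028], [0.004, -0.041], [0.011, -0.053], [0.021, -0.063], [0.032, -0.071], [0.044, -0.077], [0.058, -0.08], [0.072, -0.08], [0.086, -0.077]]
408 end [ 0.5655 -0.1536]
[[0.013, 0.006], [0.024, 0.014], [0.033, 0.024], [0.04, 0.036], [0.044, 0.049], [0.046, 0.063], [0.044, 0.077], [0.04, 0.09], [0.033, 0.102], [0.024, 0.113]]
528 end [ 0.456  -0.1892]
[[-0.011, 0.008], [-0.024, 0.014], [-0.038, 0.017], [-0.051, 0.017], [-0.065, 0.014], [-0.078, 0.008], [-0.089, 0.0], [-0.098, -0.01], [-0.105, -0.022], [-0.11, -0.036]]
```

>>> {"method": "play_rows", "body": {
  "commands": [
    [[-0.011,0.008,0],[0,0,0]],
    [[-0.024,0.014,0],[0,0,0]],
    [[-0.038,0.017,0],[0,0,0]],
    [[-0.051,0.017,0],[0,0,0]],
    [[-0.051,0.017,0],[0,0,0]]
  ]
}}

```text
time_s: 18.6
position: [0.5144, -0.1377, 0.1461]
tcp_rot: [[0.733, 0.001, 0.681], [-0.681, -0.003, 0.733], [0.003, -1.0, -0.001]]
force: [-0.7, -5.7, 2.5]
opening: 0.195
```

>>> {"method": "play_rows", "body": {
  "commands": [
    [[-0.014,-0.003,0],[0,0,0]],
    [[-0.027,-0.009,0],[0,0,0]],
    [[-0.038,-0.017,0],[0,0,0]],
    [[-0.047,-0.027,0],[0,0,0]],
    [[-0.047,-0.027,0],[0,0,0]]
  ]
}}

```text
time_s: 19.23
position: [0.4699, -0.1661, 0.1462]
tcp_rot: [[0.731, 0.008, 0.682], [-0.682, -0.005, 0.731], [0.009, -1.0, 0.002]]
force: [5.9, -4.7, -2.7]
opening: 0.199
```

```bash
python3 - <<'E'
from rows import *
e=np.array([.4675,-.1635])
for k in range(3): e=rows(e,(.5225,-.204),.066,144+120*k,10,12)
E
```

```text
264 end [ 0.5156 -0.2696]
[[-0.005, -0.014], [-0.01, -0.027], [-0.011, -0.04], [-0.01, -0.054], [-0.005, -0.067], [0.002, -0.079], [0.011, -0.09], [0.022, -0.098], [0.035, -0.103], [0.048, -0.106]]
384 end [ 0.5828 -0.1772]
[[0.014, 0.0], [0.027, 0.003], [0.04, 0.008], [0.051, 0.017], [0.06, 0.027], [0.067, 0.039], [0.071, 0.052], [0.073, 0.066], [0.071, 0.079], [0.067, 0.092]]
504 end [ 0.4691 -0.1652]
[[-0.007, 0.012], [-0.016, 0.022], [-0.027, 0.03], [-0.04, 0.036], [-0.053, 0.039], [-0.067, 0.039], [-0.081, 0.036], [-0.093, 0.03], [-0.104, 0.022], [-0.114, 0.012]]
```

>>> {"method": "play_rows", "body": {
  "commands": [
    [[-0.005,-0.014,0],[0,0,0]],
    [[-0.01,-0.027,0],[0,0,0]],
    [[-0.011,-0.04,0],[0,0,0]],
    [[-0.01,-0.054,0],[0,0,0]],
    [[-0.005,-0.067,0],[0,0,0]],
    [[-0.005,-0.067,0],[0,0,0]]
  ]
}}

```text
time_s: 19.98
position: [0.4655, -0.2306, 0.146]
tcp_rot: [[0.73, 0.008, 0.683], [-0.683, -0.0, 0.73], [0.006, -1.0, 0.005]]
force: [8.8, 2.9, 0.3]
opening: 0.199
```

>>> {"method": "play_rows", "body": {
  "commands": [
    [[0.007,-0.012,0],[0,0,0]],
    [[0.016,-0.023,0],[0,0,0]],
    [[0.027,-0.031,0],[0,0,0]],
    [[0.04,-0.036,0],[0,0,0]],
    [[0.053,-0.039,0],[0,0,0]],
    [[0.053,-0.039,0],[0,0,0]]
  ]
}}

```text
time_s: 20.72
position: [0.5154, -0.2669, 0.1459]
tcp_rot: [[0.732, 0.0, 0.681], [-0.681, 0.004, 0.732], [-0.003, -1.0, 0.003]]
force: [2.6, 3.8, 6.0]
opening: 0.2
```

>>> {"method": "play_rows", "body": {
  "commands": [
    [[0.014,0,0],[0,0,0]],
    [[0.027,0.003,0],[0,0,0]],
    [[0.04,0.008,0],[0,0,0]],
    [[0.051,0.017,0],[0,0,0]],
    [[0.06,0.027,0],[0,0,0]],
    [[0.06,0.027,0],[0,0,0]]
  ]
}}

```text
time_s: 21.48
position: [0.5766, -0.2412, 0.146]
tcp_rot: [[0.733, 0.002, 0.68], [-0.68, 0.001, 0.733], [0.001, -1.0, 0.002]]
force: [3.3, 0.2, 5.8]
opening: 0.195
```

>>> {"method": "play_rows", "body": {
  "commands": [
    [[0.007,0.012,0],[0,0,0]],
    [[0.011,0.025,0],[0,0,0]],
    [[0.013,0.039,0],[0,0,0]],
    [[0.011,0.052,0],[0,0,0]],
    [[0.007,0.065,0],[0,0,0]],
    [[0.007,0.065,0],[0,0,0]]
  ]
}}

```text
time_s: 22.22
position: [0.5824, -0.1739, 0.146]
tcp_rot: [[0.733, 0.0, 0.681], [-0.681, 0.004, 0.732], [-0.002, -1.0, 0.003]]
force: [3.5, 4.6, 7.2]
opening: 0.195
```

```bash
python3 - <<'E'
from rows import *
from scipy.optimize import least_squares
P=np.array([(.5639,-.1553),(.5144,-.1377),(.4699,-.1661),(.4655,-.2306),(.5154,-.2669),(.5766,-.2412),(.5824,-.1739)])
r=least_squares(lambda p:np.hypot(*(P-p[:2]).T)-p[2],[.522,-.203,.065]);print(r.x,r.fun*1e3)
a=np.degrees(np.arctan2(*(P-r.x[:2]).T[::-1]));print(a)
c=r.x[:2];e=np.array([.5828,-.1772])
rows(e,c,r.x[2]+.0015,24,10,12)
E
```

```text
[ 0.52349938 -0.20293373  0.0647453 ] [-2.28585254  1.12000405  0.2902079  -0.48527321 -0.26829264  0.70685119
  0.92235525]
[  49.69700341   97.94088561  145.50298076 -154.49839969  -97.21636207
  -35.77791722   26.23994832]
144 end [ 0.4699 -0.164 ]
[[-0.006, 0.013], [-0.015, 0.023], [-0.026, 0.032], [-0.039, 0.037], [-0.052, 0.04], [-0.066, 0.04], [-0.08, 0.037], [-0.092, 0.032], [-0.104, 0.023], [-0.113, 0.013]]
```

>>> {"method": "play_rows", "body": {
  "commands": [
    [[-0.006,0.013,0],[0,0,0]],
    [[-0.015,0.023,0],[0,0,0]],
    [[-0.026,0.032,0],[0,0,0]],
    [[-0.039,0.037,0],[0,0,0]],
    [[-0.052,0.04,0],[0,0,0]],
    [[-0.052,0.04,0],[0,0,0]]
  ]
}}

```text
time_s: 22.98
position: [0.5278, -0.1368, 0.1459]
tcp_rot: [[0.733, -0.005, 0.68], [-0.68, -0.0, 0.733], [-0.003, -1.0, -0.003]]
force: [-1.2, -4.3, 9.3]
opening: 0.193
```

>>> {"method": "play_rows", "body": {
  "commands": [
    [[-0.014,0,0],[0,0,0]],
    [[-0.028,-0.003,0],[0,0,0]],
    [[-0.04,-0.008,0],[0,0,0]],
    [[-0.052,-0.017,0],[0,0,0]],
    [[-0.061,-0.027,0],[0,0,0]],
    [[-0.068,-0.039,0],[0,0,0]],
    [[-0.072,-0.052,0],[0,0,0]],
    [[-0.072,-0.052,0],[0,0,0]]
  ]
}}

```text
time_s: 23.98
position: [0.4603, -0.1903, 0.146]
tcp_rot: [[0.731, 0.005, 0.682], [-0.682, -0.002, 0.731], [0.005, -1.0, 0.002]]
force: [7.1, -3.0, 2.8]
opening: 0.2
```

>>> {"method": "play_rows", "body": {
  "commands": [
    [[0,0,0],[0,0,0]],
    [[0,0,0],[0,0,0]],
    [[0,0,0],[0,0,0]],
    [[0,0,0.03],[0,0,0]],
    [[0,0,0.07],[0,0,0]],
    [[0,0.03,0.1],[0,0,0]],
    [[0,0.08,0.1],[0,0,0]],
    [[0,0.13,0.1],[0,0,0]],
    [[0,0.18,0.1],[0,0,0]],
    [[0,0.23,0.1],[0,0,0]]
  ],
  "gripper": 0.06
}}

```text
time_s: 25.22
position: [0.4563, 0.0427, 0.2448]
tcp_rot: [[0.732, -0.004, 0.681], [-0.681, 0.001, 0.732], [-0.004, -1.0, -0.002]]
force: [0.9, 0.2, 0.0]
opening: 0.688
```

```bash
python3 - <<'E'
from h import *
c=snap('side','s8'); f=c['frame'][:,:,::-1]
a=cv2.resize(f[230:400,270:440],(400,400),interpolation=cv2.INTER_CUBIC)
c2=snap('top','t8'); f=c2['frame'][:,:,::-1]
b=cv2.resize(f[160:240,320:400],(400,400),interpolation=cv2.INTER_CUBIC)
cv2.imwrite('pics/s8c.png',np.hstack([a,b]))
E
```

```text
(no output)
```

View pics/s8c.png

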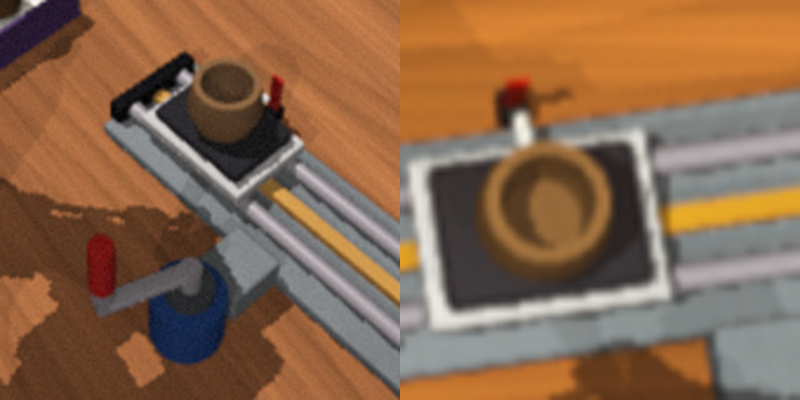

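The pointer is now next to the red flag, and the handle stands up. I'm quantifying the offset along the rail.

```bash
python3 - <<'E'
from h import *
c=load('t8');c1=load('top1')
fr=c['frame'].astype(int)
def cen(c,m,z,box):
    v,u=np.where(m); k=(v>=box[0])&(v<box[1])&(u>=box[2])&(u<box[3]); v,u=v[k],u[k]
    print(len(u),u.mean(),v.mean(),'d z',np.round([pt(c,a,b)[2] for a,b in zip(u,v)],3).tolist()[:8]); return pt(c,u.mean(),v.mean(),z)
def red(c): f=c['frame'].astype(int); return (f[...,0]>110)&(f[...,1]<.4*f[...,0])&(f[...,2]<.4*f[...,0])
def wh(c): f=c['frame'].astype(int); return f.min(2)>150
U=np.array([-.1365,.9906])
R=cen(c,red(c),.050,(172,185,338,350)); P=cen(c,wh(c),.04,(180,188,340,350))
R1=cen(c1,red(c1),.050,(172,190,336,352)); P1=cen(c1,wh(c1),.04,(174,182,380,390))
# yaw via flags-to-carriage travel
print(R,R1,P,P1); t=(P-P1)[:2]; t/=np.hypot(*t); print('rail dir',t)
for u in (U,t): print('offset flag-pointer mm',(R-P)[:2]@u*1e3,'travel',np.hypot(*(P-P1)[:2])*1e3)
# side view of flag & handle
s=load('s8');f=s['frame']
v,u=np.where(red(s));k=(v>310)&(v<365)&(u>295)&(u<330);Q=np.array([pt(s,a,b) for a,b in zip(u[k],v[k])])
for lo in np.arange(.1,.16,.01):
    k=(Q[:,2]>=lo)&(Q[:,2]<lo+.01)
    if k.any(): print(lo.round(2),k.sum(),Q[k].mean(0).round(4))
E
```

```text
10 343.0 176.5 d z [0.055, 0.049, 0.055, 0.053, 0.051, 0.054, 0.055, 0.052]
14 343.92857142857144 185.14285714285714 d z [0.041, 0.043, 0.038, 0.04, 0.044, 0.041, 0.041, 0.038]
10 343.0 176.5 d z [0.055, 0.056, 0.056, 0.055, 0.053, 0.056, 0.054, 0.053]
11 383.90909090909093 179.63636363636363 d z [0.042, 0.044, 0.04, 0.046, 0.044, 0.044, 0.04, 0.04]
[ 0.70536396 -0.08267389  0.05      ] [ 0.70536396 -0.08267389  0.05      ] [ 0.68765638 -0.08507062  0.04      ] [ 0.6996964  -0.17717564  0.04      ]
rail dir [-0.12961787  0.99156402]
offset flag-pointer mm -0.04288661198096093 travel 92.88861864037699
offset flag-pointer mm 0.08128975350823325 travel 92.88861864037699
0.11 8 [ 0.4554 -0.1929  0.116 ]
0.12 11 [ 0.4554 -0.1931  0.1253]
0.13 10 [ 0.4557 -0.1932  0.1354]
0.14 17 [ 0.4562 -0.1935  0.1466]
0.15 62 [ 0.4592 -0.1902  0.1567]
```

>>> {"method": "play_rows", "body": {
  "commands": [
    [[0,0,0.03],[0,0,0]],
    [[0,0,0.03],[0,0,0]],
    [[0,0,0.03],[0,0,0]],
    [[0,0,0.03],[0,0,0]]
  ]
}}

```text
time_s: 25.82
position: [0.4575, 0.0404, 0.2745]
tcp_rot: [[0.732, -0.003, 0.681], [-0.681, 0.0, 0.732], [-0.002, -1.0, -0.002]]
force: [-0.1, -0.0, 0.2]
opening: 0.69
```

```bash
python3 - <<'E'
from h import *
c=snap('side','s9'); f=c['frame'].astype(int); P={}
v,u=np.mgrid[140:300,160:320]; Q=np.array([pt(c,a,b) for a,b in zip(u.ravel(),v.ravel())])
k=(Q[:,2]>.13)&(Q[:,2]<.15)&(Q[:,0]>.52)&(Q[:,1]>.1); print('jar lid',Q[k].mean(0),np.ptp(Q[k],0))
d=np.abs(f-load('side1')['frame'].astype(int)).sum(2)
print('tin,bottle,cup diff',[np.median(d[a:b,e:g]) for a,b,e,g in((180,215,160,192),(255,320,232,268),(215,250,218,248))])
s=read_state();print(s['time_s'],s['position'],s['force'])
hand_in()
E
```

```text
jar lid [0.57366397 0.16413349 0.13926155] [0.04281488 0.04820692 0.01317778]
tin,bottle,cup diff [np.float64(16.0), np.float64(24.0), np.float64(45.0)]
25.875 [0.45766291 0.04041705 0.27461434] [ 0.16582228  0.00283439 -0.09865883]
the job is handed in; nothing more can be done
```

I moved the jar into the tray, folded the red handle out to its stop and wound the crank anticlockwise about 1.55 turns. I handed the job in at 25.9 s; it reports no verdict.

- **Jar:** it stands upright on the tray floor. Its lid measured (0.574, 0.164, 0.139), about 70 mm from the tray's middle along its length.
- **Pointer:** it measured within about 0.1 mm of the red flag along the rail, after 92.9 mm of travel. The method is good to perhaps 1–2 mm.
- **Handle:** in the last side view it stands within about 0.03 rad of upright.
- **Robot:** clear of everything, with near-zero force.

**What went wrong or disagreed:**
- **First grip slipped:** early in the winding the handle worked its way to the edge of the pads, so I let go, looked and regripped.
- **Lean after the slip:** the handle then seemed to lean 0.12–0.15 rad inwards. I pressed it out to its stop with about 9 N before winding on, but the camera still read about 0.12 rad there, so part of it may be camera error.
- **Cup, bottle, tin and brush:** the earlier pictures showed the cup, bottle and tin in place. The last check compared brightness in their patches: tin 16 and bottle 24 changed little. The cup's 45 may just be changed shadow, but I didn't confirm that with another picture. The brush was not re-measured at the end; no move went near it.

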